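# Last crucible into the drying basket

### The job

Finish loading the round drying basket: turn over the crucible that still stands mouth-up on the bench and set it mouth-down in the free place among the other six, so that all seven sit flat on the basket's floor. It is porcelain: laying it down on its side on the way is fine, but never let it drop or topple, and do not lift or tip the loaded ones or push the glassware and mortar about.

Things in the scene. Friction and masses are not known exactly. Their poses are not given: they have to be found in the camera images.
- crucible: White porcelain crucible standing mouth-up on the bench, clear bench around: a straight cone 78 mm high, outer diameter 38 mm at the closed base, 66 mm at the rim (10 degrees a side), wall 3.5 mm, 90 to 180 g. Origin: centre of the base's underside; z axis from base to mouth (up now, down when mouth-down). Lying, it rests along its slope, mouth looking 10 degrees upward, and may roll a little.
- crucible_mouth (a point): Centre of that crucible's mouth, in the plane of its rim, 78 mm from crucible along its z axis.
- basket: Round shallow steel wire drying basket, fixed to the bench: 218 mm inner diameter, rim 43 mm above the bench, flat floor 10 mm above it, low loop handles outside at its own +y and -y to 137 mm from the centre. Origin: its centre at bench level, z up. Seven crucibles fit in a hexagonal pattern at 70 mm pitch, one in the middle, about 4 mm between rims; one edge place is free.
- free_place (a point): Nominal centre of the free place on the basket's floor, 70 mm from the basket's centre along its own +x. The loaded crucibles may have crept up to 2 mm from their own places: loaded1 to loaded5 at 60 degree steps round the basket, counter-clockwise from the free place seen from above, loaded6 in the middle.
- loaded1: Crucible number 1 in the basket, loose, at the edge: the same porcelain crucible as crucible, already mouth-down (narrow closed end up). Its origin is the centre of its mouth, resting on the basket floor; its z axis points up through its closed end.
- loaded2: Crucible number 2 in the basket, loose, at the edge: the same porcelain crucible as crucible, already mouth-down (narrow closed end up). Its origin is the centre of its mouth, resting on the basket floor; its z axis points up through its closed end.
- loaded3: Crucible number 3 in the basket, loose, at the edge: the same porcelain crucible as crucible, already mouth-down (narrow closed end up). Its origin is the centre of its mouth, resting on the basket floor; its z axis points up through its closed end.
- loaded4: Crucible number 4 in the basket, loose, at the edge: the same porcelain crucible as crucible, already mouth-down (narrow closed end up). Its origin is the centre of its mouth, resting on the basket floor; its z axis points up through its closed end.
- loaded5: Crucible number 5 in the basket, loose, at the edge: the same porcelain crucible as crucible, already mouth-down (narrow closed end up). Its origin is the centre of its mouth, resting on the basket floor; its z axis points up through its closed end.
- loaded6: Crucible number 6 in the basket, loose, in the middle: the same porcelain crucible as crucible, already mouth-down (narrow closed end up). Its origin is the centre of its mouth, resting on the basket floor; its z axis points up through its closed end.
- flask: Bystander: amber glass conical flask, 86 mm wide at the foot, 138 mm tall. Origin: centre of its underside.
- dishes: Bystander: stack of three closed glass culture dishes, 94 mm wide, 47 mm tall. Origin: centre of the underside.
- measure: Bystander: slim glass measuring cylinder, foot 66 mm wide, tube 30 mm, 212 mm tall. Origin: centre of its underside.
- mortar: Bystander: dark mortar, 112 mm wide, 62 mm tall, its pestle leaning in it up to 120 mm high. Origin: centre of its underside.
Not all that is in view belongs to the job. What is shaped like the loaded2 but orange is not meant.

How it is judged:
At the end, for the whole second after the job is handed in: Crucible at rest mouth-down: axis within 0.08 rad of vertical, rim within 4 mm of the basket floor, mouth centre within 14 mm of the free place. The six others still mouth-down on the basket floor (tilt under 0.08 rad, raised under 4 mm, within 80 mm of the basket centre) (angle between crucible's own z axis and vertical above 3.06159 rad and z of crucible_mouth in the frame of basket between 0.006 and 0.014 m and horizontal distance between crucible_mouth and free_place below 0.014 m and linear speed of crucible below 0.02 m/s and angular speed of crucible below 0.2 rad/s and angle between each of loaded1, loaded2, loaded3, loaded4, loaded5, loaded6's own z axis and vertical below 0.08 rad and horizontal distance between each of loaded1, loaded2, loaded3, loaded4, loaded5, loaded6 and basket below 0.08 m and z of each of loaded1, loaded2, loaded3, loaded4, loaded5, loaded6 in the frame of basket below 0.014 m); the robot touches nothing.
It fails at once if the crucible falls, topples or is thrown (moves faster than 0.5 m/s with no finger on it) (linear speed of crucible above 0.5 m/s and contact force between the fingers and crucible below 0.02 N).
It fails at once if a loaded crucible is tipped by more than 0.3 rad or lifted by more than 15 mm (angle between any of loaded1, loaded2, loaded3, loaded4, loaded5, loaded6's own z axis and vertical above 0.3 rad or z of any of loaded1, loaded2, loaded3, loaded4, loaded5, loaded6 in the frame of basket above 0.025 m).
It fails at once if the flask, dishes, measuring cylinder or mortar is moved by more than 30 mm (distance of any of flask, dishes, measure, mortar from where it was at the start of the episode above 0.03 m).
It also fails if it takes over 72 s, if anything falls off the work surface, if the arm or the gripper's body presses on something with over 40 N, if the wrist force passes 120 N, or if a joint passes its speed limit or range.

### The arm

A 7-joint arm with a two-finger parallel gripper is mounted at the origin on the work surface. World frame = base frame: x ahead of the robot, y to its left, z up, the work surface at z = 0. Lengths are in m, angles in rad, forces in N, time in s.
With the tool pointing down it reaches from about 0.35 to 0.9 m from the base axis. Payload 8.1 kg.
Tool frame: the origin (TCP) lies on the centre line of the jaws, within the pads' length; the fingertips stand 19 mm ahead of it and the grasp point (between the pads) is the TCP; z points along the fingers, y is the direction in which the jaws open and shut (so a half turn about z gives the same grasp; the last joint's range is limited). The gripper opens to 92 mm and grips with 3 to 60 N. Pads are 19 mm wide; open, the fingers measure 130 mm over their backs; the gripper's body (75 mm by 190 mm) begins 47 mm behind the grasp point.
Start: joints at [1.223, 0.434, 0.025, 1.573, -0.012, 1.134, -0.075], TCP at [0.151, -0.606, 0.246] pointing down, gripper open.
Joint ranges: [-2.62, 2.62], [-0.44, 2.09], [-1.27, 1.32], [0.08, 2.57], [-1.32, 4.46], [0.12, 2], [-2.74, 2.74]. Speed limits (rad/s): [2.22, 2.22, 3.01, 3.01, 3.14, 3.14, 3.14].

### API

Orientations are given as a rotation vector (axis times angle).
In Python, from cell import monitor, imaging, workorder, outline_of gives the robot as it stands.
- The arm moves only by the tool move_arm, never from a script. Its argument "series" is a list of rows, each a list of 6 numbers: the shift along the world's x, y, z in cm, then the turn, a rotation vector about the world's x, y, z in degrees. A call has 1 to 8 rows; each row shifts and turns the commanded pose from where the row before left it; what a row does not reach is not made up. A row lasts 1/10 s, in which the tool goes at most 50 mm and 8.59 degrees, less where a joint would pass 70% of its speed; a pose out of reach is approached as far as the arm can. A call with a gripper value outside its range is refused whole. "grip" is the opening, from 0 (shut) to 1 (fully open), set as the call begins (left out, the last holds). The fingers move at their own pace and stop on an object; "force" is the grip in N (left out, the last holds). Time passes only in rows, so rows that do not move let the fingers close. It gives the time, the measured TCP pose, the force and the opening at its end, in the units of the state.
- monitor.observe(): the state, without advancing time (a new reading comes with each control period).
- imaging.get_image(name): name is "scene" or "top"; returns a dict with "color" (384x512x3 uint8, red, green, blue), "fx", "fy", "cx", "cy" (pixels), "dist_coeffs" ([k1, k2, p1, p2, k3] as OpenCV has them; the pictures are not rectified), "rvec" (rotation vector, rad) and "tvec" (3), from world to camera coordinates, as OpenCV has them. Camera axes: x right, y down, z forward; pixel columns grow to the right and rows downward; lengths in m; the calibration is good to about 2 mm. A picture is of the moment at which its call begins. There is no depth.
- workorder.sign_off(): hands the job in, once; it reports no verdict.
Trained networks look in the newest picture that a camera, given by its name, has taken for a name from the list of things; names that differ only in an ending like _2 or _b are one class to them, and where a whole thing is asked for, a point or a joint stands for the part that bears it (a point fixed in the world has none). Each returns a list of dicts, best first, with "p" (0 to 1); they miss things now and then, are a little off and sometimes report something else, mostly with a low value. They report only what shows in the picture. A call takes as long as a camera call. They do not tell look-alikes from the thing itself.
- outline_of(camera, thing): "mask" (384x512 bool, what is visible of it) and "rect" ([left, top, width, height] in pixels, round what is visible of it).
The state is a dict: "clock": time; "joints": joint angles; "dq": joint speeds; "joint_efforts": joint torques, N m; "position": TCP position; "ee_rot": TCP orientation; "force": force on the tool from outside, world axes, zero at the start; "ft_torque": the same for the moment, N m; "width": opening from 0.0 (shut) to 1.0 (fully open).
Only numpy, scipy, OpenCV 4.12 (cv2) and the standard library are available. Lean on these libraries where they do the work, as an engineer would, in place of code of your own. Each camera call takes 0.05 s, during which the arm holds its last target. There are 200 camera calls.

## Working session

There is one attempt and no reset: what is moved stays moved. The work goes in short steps, Python scripts to look and compute and a tool call to move; the robot and the scene stay as the last step left them, time stands still between calls to the robot, and variables do not carry over. Pictures are saved under pics/ and viewed, about 8 in all and at most 12, crops included, and the job is handed in when it is done.

Besides the shell and the picture viewer there is one more tool, called after ">>>" by a JSON object that holds its "api" and its "payload". move_arm: Moves the arm, as the interface text tells. Its arguments: {"type":"object","properties":{"series":{"type":"array"},"grip":{"type":"number"},"force":{"type":"number"}},"required":["series"]}

```bash
mkdir -p pics; ls; python3 - <<'E'
from cell import monitor, imaging, outline_of
import cv2,numpy as np
s=monitor.observe();print(s)
ims={}
for n in("scene","top"):
    d=imaging.get_image(n);cv2.imwrite(f"pics/{n}0.png",d["color"][:,:,::-1])
    R=cv2.Rodrigues(np.array(d["rvec"],float))[0];print(n,d["fx"],d["cx"],d["cy"],d["dist_coeffs"],(-R.T@np.array(d["tvec"]).ravel()).round(3),R[2].round(2))
    for t in("crucible","basket","loaded1","flask","dishes","measure","mortar"):
        print(t,[(round(o["p"],2),o["rect"]) for o in outline_of(n,t)])
a=[cv2.imread(f"pics/{n}0.png") for n in("scene","top")]
for n,i in zip(("scene","top"),a): cv2.imwrite(f"pics/{n}0b.png",cv2.resize(i,(800,600),interpolation=cv2.INTER_CUBIC))
E
```

```text
pics
{'clock': 0.0, 'joints': array([ 1.223372  ,  0.43522751,  0.02496035,  1.57408357, -0.0115676 ,
        1.13397739, -0.07510181]), 'dq': array([-0.00020755, -0.00034833, -0.00135998, -0.00046793,  0.00212199,
       -0.00076741, -0.00033836]), 'joint_efforts': array([-1.27136675e-03, -6.67854595e+01,  9.84739959e-01, -3.14460325e+01,
       -6.05982752e-02,  4.30515117e-02,  1.58297139e-04]), 'position': array([ 0.1513227 , -0.60592184,  0.24494722]), 'ee_rot': array([-3.11659319e+00, -3.83352781e-01,  5.53191136e-04]), 'force': array([-0.01443183, -0.03451594, -0.56770006]), 'ft_torque': array([ 5.62908377e-02,  1.12423006e-03, -4.42779876e-05]), 'width': 1.0015885535659428}
scene 384.7824612439537 245.50457017711753 192.6651091842424 [0.0353764 0.        0.        0.        0.       ] [1.435 0.203 1.226] [-0.57 -0.15 -0.81]
crucible [(0.75, [207.9, 154.9, 16.5, 20.6]), (0.68, [293.4, 191.6, 16.0, 24.3])]
basket [(0.76, [265.8, 178.1, 69.1, 56.7]), (0.45, [202.3, 155.5, 18.7, 19.0])]
loaded1 [(0.85, [281.0, 178.1, 19.4, 25.4]), (0.72, [283.3, 208.0, 19.3, 20.0]), (0.72, [293.0
[... 473 characters left out ...]
 0.021 1.438] [ 0.11  0.01 -0.99]
crucible [(0.83, [308.5, 235.5, 24.2, 17.8]), (0.73, [162.8, 212.6, 24.9, 23.6])]
basket [(0.69, [157.9, 173.8, 75.1, 88.4]), (0.5, [90.7, 201.0, 36.9, 29.3]), (0.32, [184.2, 228.9, 21.6, 20.9])]
loaded1 [(0.87, [113.0, 169.4, 21.6, 13.1]), (0.83, [166.3, 141.7, 20.7, 22.7]), (0.72, [196.2, 185.1, 17.5, 20.1]), (0.66, [165.6, 215.4, 21.2, 17.8]), (0.65, [181.3, 229.5, 23.2, 19.1]), (0.6, [169.6, 194.1, 25.0, 19.3]), (0.58, [189.2, 209.8, 19.6, 17.5]), (0.55, [205.7, 219.9, 23.7, 24.8])]
flask [(0.87, [228.2, 152.5, 26.9, 23.8])]
dishes [(0.69, [284.5, 148.3, 32.8, 30.8])]
measure [(0.83, [401.6, 194.4, 43.3, 25.8])]
mortar [(0.59, [86.7, 202.3, 40.9, 30.4])]
```

View pics/scene0b.png

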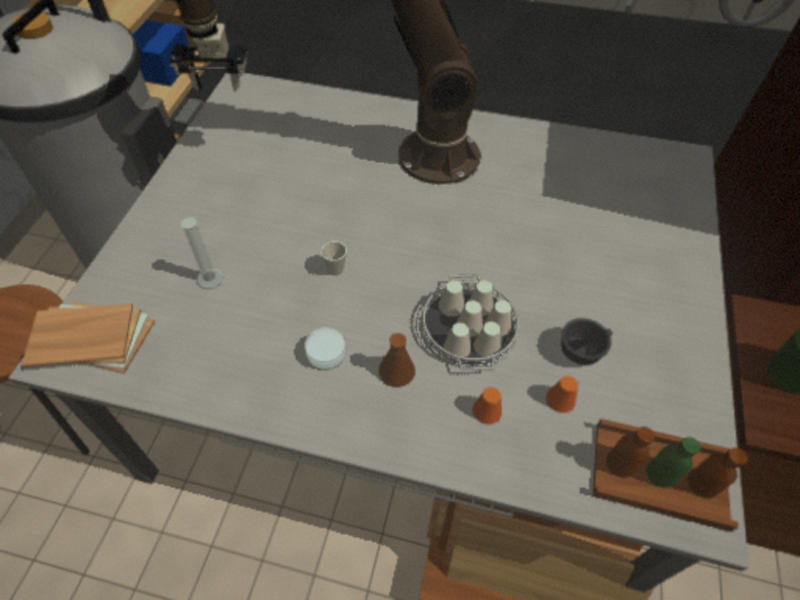

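View pics/top0b.png

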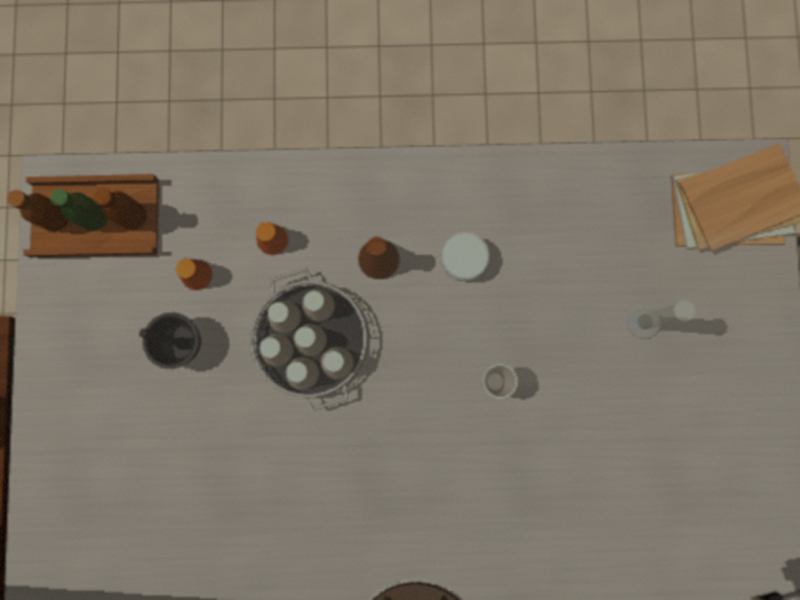

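Scene: the white mouth-up crucible is at top px (500,381)/scene px (334,258). The basket with six white crucibles is at top px (310,340), and its gap faces right and slightly up at about (345,327). The look-alikes are orange cones at top px (270,238) and (195,272), which I exclude by colour. The six loaded ones are mouth-down.

Next I localise the crucible with silhouettes from both views, and the loaded ones by their bright end discs.

```bash
cat > h.py <<'E'
from cell import monitor, imaging, outline_of
import cv2,numpy as np
from scipy.optimize import least_squares
def cam(n):
    d=imaging.get_image(n);d["K"]=np.array([[d["fx"],0,d["cx"]],[0,d["fy"],d["cy"]],[0,0,1]]);d["D"]=np.array(d["dist_coeffs"],float)
    d["rvec"]=np.array(d["rvec"],float);d["tvec"]=np.array(d["tvec"],float);return d
def proj(d,P): return cv2.projectPoints(np.array(P,float).reshape(-1,1,3),d["rvec"],d["tvec"],d["K"],d["D"])[0].reshape(-1,2)
def unproj(d,uv,z):
    n=cv2.undistortPoints(np.array(uv,float).reshape(-1,1,2),d["K"],d["D"]).reshape(-1,2)
    R=cv2.Rodrigues(d["rvec"])[0];C=-R.T@d["tvec"].ravel();r=np.c_[n,np.ones(len(n))]@R
    return C+r*((z-C[2])/r[:,2])[:,None]
t=np.linspace(0,2*np.pi,40)
def cone(p,ax=(0,0,1)): # p base centre, ax base->mouth
    ax=np.array(ax,float);ax/=np.linalg.norm(ax);a=np.cross(ax,[.3,.5,.81]);a/=np.linalg.norm(a);b=np.cross(ax,a)
    c=np.outer(np.cos(t),a)+np.outer(np.sin(t),b);return np.r_[p+.019*c,p+.078*ax+.033*c]
def cen(m):
    M=cv2.moments(m);return np.array([M["m10"],M["m01"]])/M["m00"]
def hullcen(d,P): return cen(cv2.convexHull(proj(d,P).astype(np.float32)))
def state():
    s=monitor.observe();R=cv2.Rodrigues(s["ee_rot"])[0];print(round(s["clock"],2),"pos",s["position"].round(4),"z",R[:,2].round(3),"y",R[:,1].round(3),"q",s["joints"].round(2),"F",s["force"].round(1),"w",round(s["width"]*92,1))
E
python3 - <<'E'
from h import *
T=cam("top");S=cam("scene")
ms=[]
for d,n,c in((T,"top",(320,244)),(S,"scene",(214,165))):
    best=[o for o in outline_of(n,"crucible") if np.hypot(*(cen(o["mask"].astype(np.uint8))-c))<15]
    print(n,len(best)); ms.append((d,cen(best[0]["mask"].astype(np.uint8))) if best else None)
ms=[m for m in ms if m]
for sub in([m] for m in ms): print(least_squares(lambda q:np.r_[hullcen(sub[0][0],cone([*q,0]))-sub[0][1]],[.45,-.2]).x)
r=least_squares(lambda q:np.concatenate([hullcen(d,cone([*q,0]))-m for d,m in ms]),[.45,-.2]);print("crucible",r.x,r.fun)
g=T["color"].astype(int).min(2)
x0,y0=155,175;crop=g[y0:260,x0:240]
seeds=np.array([(284,313),(317,302),(305,338),(271,349),(299,372),(334,361)])/1.5625
cs=[]
for s in seeds:
    yy,xx=np.mgrid[:384,:512];m=(np.hypot(xx-s[0],yy-s[1])<8)
    th=np.percentile(g[m],95)*.86; w=(m&(g>th)); k=cv2.connectedComponents(w.astype(np.uint8))
    ys,xs=np.nonzero(w);cs.append((xs.mean(),ys.mean()));print(len(xs),th.round())
W=unproj(T,cs,.088);print(W.round(4))
# order: 2?,1,6,3,4,5
ang=lambda p,k:[p[0]+.07*np.cos(p[2]+k*np.pi/3),p[1]+.07*np.sin(p[2]+k*np.pi/3)]
ks=[2,1,None,3,4,5]
f=lambda p:np.concatenate([(np.array(p[:2]) if k is None else np.array(ang(p,k)))-w[:2] for k,w in zip(ks,W)])
r=least_squares(f,[.55,.17,-1.2]);print("basket",r.x,(r.fun.reshape(-1,2)*1e3).round(1),"free",np.round(ang(r.x,0),4))
im=T["color"][:,:,::-1].copy()
im=cv2.resize(im[140:270,130:350],None,fx=3.6,fy=3.6,interpolation=cv2.INTER_CUBIC)
def dr(P,c):
    for q in proj(T,P): cv2.circle(im,tuple(int(v) for v in ((q-[130,140]+.5)*3.6)),1,c,-1)
c=np.array([np.cos(t),np.sin(t),0*t]).T
for w in W: dr(w+.019*c,(0,0,255));
dr(np.array([*r.x[:2],.043])+.109*c,(0,255,0));dr(np.array([*ang(r.x,0),.01])+.033*c,(255,0,0))
q=least_squares(lambda q:np.concatenate([hullcen(d,cone([*q,0]))-m for d,m in ms]),[.45,-.2]).x
dr(cone([*q,0]),(0,255,255));cv2.imwrite("pics/chk.png",im)
for n in("flask","dishes","measure","mortar"):
    for o in outline_of("top",n)[:1]: print(n,unproj(T,[cen(o["mask"].astype(np.uint8))],.03).round(3))
E
```

```text
top 1
scene 1
[ 0.50757811 -0.16776918]
[ 0.50844051 -0.17148393]
crucible [ 0.50796189 -0.16906259] [ 0.43194845 -0.139253    0.61860464  0.02884858]
92 120.0
109 120.0
117 121.0
111 122.0
120 122.0
120 121.0
[[0.646  0.2498 0.088 ]
 [0.667  0.1838 0.088 ]
 [0.5982 0.2021 0.088 ]
 [0.5794 0.2683 0.088 ]
 [0.5328 0.2178 0.088 ]
 [0.5515 0.1488 0.088 ]]
basket [ 0.59909304  0.20057385 -1.28638218] [[ 1.4  1.4]
 [ 0.1  0.2]
 [ 0.9 -1.5]
 [ 0.  -0.5]
 [-1.7 -0.7]
 [-0.7  1.1]] free [0.6187 0.1334]
flask [[0.758 0.06  0.03 ]]
dishes [[ 0.759 -0.113  0.03 ]]
measure [[ 0.626 -0.49   0.03 ]]
mortar [[0.602 0.475 0.03 ]]
```

View pics/chk.png

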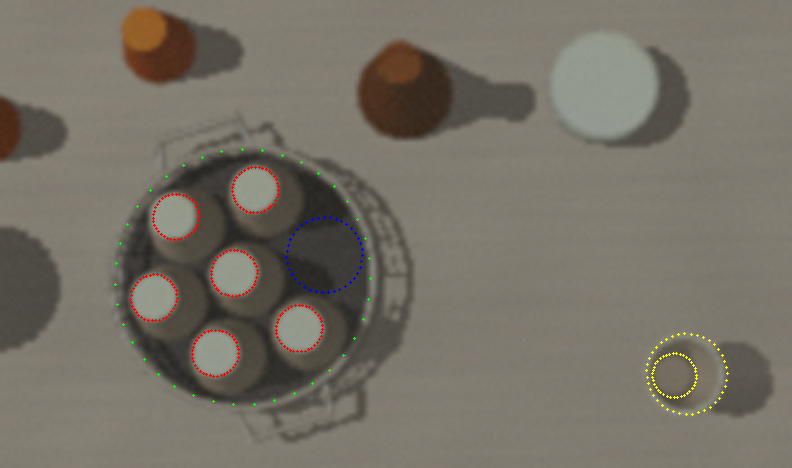

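The crucible is at (0.508, -0.169) and the free place at (0.619, 0.133). The overlay fits: red discs on all six ends, blue circle in the gap, yellow on the white mouth-up crucible. The hex residuals are no more than 2 mm.

Plan:
1. Tilted side grasp, then lay the crucible down with its mouth away from the robot.
2. Regrasp and stand it mouth-down.
3. Regrasp from above and place it in the gap.

>>> {"api": "move_arm", "payload": {"series": [[2.3, 3.9, 0, 0, 0, -2.7], [2.3, 3.9, 0, 0, 0, -2.7], [2.3, 3.9, 0, 0, 0, -2.7], [2.3, 3.9, 0, 0, 0, -2.7], [2.3, 3.9, 0, 0, 0, -2.7], [2.3, 3.9, 0, 0, 0, -2.7], [2.3, 3.9, 0, 0, 0, -2.7], [2.3, 3.9, 0, 0, 0, -2.7]], "grip": 1}}

```text
clock: 2.0
position: [0.3361, -0.2928, 0.2461]
ee_rot: [3.134, -0.211, 0.001]
force: [0.4, -0.4, 0.5]
width: 1.001
```

>>> {"api": "move_arm", "payload": {"series": [[2.3, 3.9, 0, 0, 0, -2.7], [2.3, 3.9, 0, 0, 0, -2.7], [2.3, 3.9, 0, 0, 0, -2.7], [2.3, 3.9, 0, 0, 0, -2.7], [0, 0, 0, 0, 0, 0]]}}

```text
clock: 2.5
position: [0.4304, -0.1326, 0.2462]
ee_rot: [-3.101, 0.491, -0.003]
force: [0.3, -0.9, 0.5]
width: 1.0
```

>>> {"api": "move_arm", "payload": {"series": [[0, 0, 0, -2.37, -7.12, 0], [0, 0, 0, -2.37, -7.12, 0], [0, 0, 0, -2.37, -7.12, 0], [0, 0, 0, -2.37, -7.12, 0], [0, 0, 0, -2.37, -7.12, 0], [0, 0, 0, -2.37, -7.12, 0], [0, 0, 0, 0, 0, 0]]}}

```text
clock: 3.2
position: [0.425, -0.1478, 0.2527]
ee_rot: [2.81, -0.469, 0.978]
force: [0.2, -0.8, -0.0]
width: 1.004
```

```bash
python3 -c "
from h import *
state()"
```

```text
3.2 pos [ 0.425  -0.1478  0.2527] z [ 0.583 -0.221 -0.782] y [-0.331 -0.943  0.019] q [ 0.51 -0.13 -0.38  2.46  0.64  0.17 -2.37] F [ 0.2 -0.8 -0. ] w 92.3
```

>>> {"api": "move_arm", "payload": {"series": [[0.4, 0.1, -3, 0, 0, 0], [0.4, 0.1, -3, 0, 0, 0], [0.4, 0.1, -3, 0, 0, 0], [0.2, 0.2, -2.7, 0, 0, 0], [0, 0, 0, 0, 0, 0]]}}

```text
clock: 3.7
position: [0.4241, -0.154, 0.2281]
ee_rot: [2.801, -0.463, 0.934]
force: [0.1, -0.4, -0.4]
width: 1.002
```

```bash
python3 -c "
from h import *
state()"
```

```text
3.7 pos [ 0.4241 -0.154   0.2281] z [ 0.559 -0.239 -0.794] y [-0.336 -0.941  0.046] q [ 1.14 -0.04 -0.97  2.45  0.95  0.13 -2.65] F [ 0.1 -0.4 -0.4] w 92.2
```

The arm is close to joint limits. I'll fit a kinematic model from the recorded poses and plan which tilt planes are reachable.

```bash
cat > kin.py <<'E'
import numpy as np, itertools
from scipy.spatial.transform import Rotation as Ro
from scipy.optimize import least_squares
lo=np.array([-2.62,-.44,-1.27,.08,-1.32,.12,-2.74]);hi=np.array([2.62,2.09,1.32,2.57,4.46,2,2.74])
def fk(q,p,s):
    R=Ro.from_euler('z',s[0]*q[0]+p[6]);x=np.array([0,0,p[0]])
    R=R*Ro.from_euler('y',q[1])*Ro.from_euler('z',s[1]*q[2]); x=x+R.apply([p[4],0,p[1]])
    R=R*Ro.from_euler('y',q[3])*Ro.from_euler('z',s[2]*q[4]); x=x+R.apply([p[5],0,p[2]])
    R=R*Ro.from_euler('y',q[5]); x=x+R.apply([p[8],0,p[3]])
    return x,R*Ro.from_euler('z',s[3]*q[6]+p[7])
E
python3 - <<'E'
from kin import *
from h import monitor
s=monitor.observe()
D=[([1.223372,.43522751,.02496035,1.57408357,-.0115676,1.13397739,-.07510181],[.1513227,-.60592184,.24494722],[-3.11659319,-.383352781,5.53e-4]),
 ([.51,-.13,-.38,2.46,.64,.17,-2.37],[.425,-.1478,.2527],[2.81,-.469,.978]),
 (s["joints"],s["position"],s["ee_rot"])]
best=[]
for sg in itertools.product([1,-1],repeat=4):
  def f(p):
    r=[]
    for (q,x,w),k in zip(D,(1,.3,1)):
        X,R=fk(q,p,sg); r+=[k*(X-x),k*.3*(R.inv()*Ro.from_rotvec(w)).as_rotvec()]
    return np.r_[np.concatenate(r),.02*(p[[4,5,8]])]
  for o1 in(0,np.pi/2,np.pi,-np.pi/2):
   for o7 in(0,np.pi/2,np.pi,-np.pi/2):
    r=least_squares(f,[.3,.35,.35,.2,0,0,o1,o7,0]);best.append((r.cost,sg,r.x))
best.sort(key=lambda b:b[0])
for b in best[:4]:print(b[0],b[1],b[2].round(4))
import pickle;pickle.dump(best[0],open("kin.pkl","wb"))
E
```

```text
0.00013205043536248408 (-1, -1, -1, -1) [ 0.4333  0.3578  0.4855  0.2326  0.0025  0.0805 -0.0748  1.5046 -0.0663]
0.00013205043536248457 (-1, -1, -1, -1) [ 0.4333  0.3578  0.4855  0.2326  0.0025  0.0805 -0.0748  1.5046 -0.0663]
0.00013205043536248498 (-1, -1, -1, -1) [ 0.4333  0.3578  0.4855  0.2326  0.0025  0.0805 -0.0748  1.5046 -0.0663]
0.0001320504353624854 (-1, -1, -1, -1) [ 0.4333  0.3578  0.4855  0.2326  0.0025  0.0805 -0.0748  1.5046 -0.0663]
```

```bash
cat >> kin.py <<'E'
import pickle
try: _,SG,P=pickle.load(open("kin.pkl","rb"))
except Exception: pass
def pose(phi,a,sgn=1):
    u=np.array([np.cos(phi),np.sin(phi),0]);z=np.array([0,0,1.]);d=np.cos(a)*u-np.sin(a)*z;y=sgn*np.cross(z,u)
    return Ro.from_matrix(np.c_[np.cross(y,d),y,d])
def ik(x,R,seed,w=.02):
    q0=np.clip(seed,lo+.05,hi-.05);mid=(lo+hi)/2
    def f(q):
        X,r=fk(q,P,SG);return np.r_[(X-x)*10,3*(r.inv()*R).as_rotvec(),w*.1*(q-q0)]
    r=least_squares(f,q0,bounds=(lo+.02,hi-.02),max_nfev=60);X,rr=fk(r.x,P,SG)
    return r.x,np.linalg.norm(X-x)+.2*np.linalg.norm((rr.inv()*R).as_rotvec())
def margin(x,R,n=6):
    rng=np.random.default_rng(0);b=(-1,None)
    az=-np.arctan2(x[1],x[0])
    for k in range(n):
        s=np.array([az,.4,0,1.7,0,1,0])+(rng.normal(size=7)*[.4,.4,.5,.3,.6,.4,1.2] if k else 0)
        q,e=ik(x,R,s)
        if e<.006: m=np.min(np.minimum(q-lo,hi-q)); b=max(b,(m,q),key=lambda t:t[0])
    return b
E
time python3 - <<'E'
from kin import *
for x in([.508,-.169],[.6,-.25]):
  print(x)
  for ph in range(-180,180,45):
    phi=np.arctan2(x[1],x[0])+np.radians(ph);row=[]
    for a in(40,55,70,90):
        m=[margin(np.array([*x,.05]),pose(phi,np.radians(a),sg))[0] for sg in(1,-1)]
        row.append(f"{m[0]:.2f}/{m[1]:.2f}")
    print(ph,row,flush=True)
E
```

```text
[0.508, -0.169]
-180 ['0.17/0.16', '0.50/0.49', '0.84/0.83', '0.61/0.63']
-135 ['0.40/0.37', '0.67/0.66', '0.94/0.87', '0.65/0.63']
-90 ['0.87/0.68', '0.84/0.63', '0.72/0.46', '0.61/0.20']
-45 ['0.51/0.52', '0.50/0.39', '0.38/0.30', '0.60/0.63']
0 ['0.30/-1.00', '0.28/-1.00', '0.12/0.17', '0.63/0.61']
45 ['0.17/0.17', '0.18/0.22', '0.33/0.32', '0.63/0.65']
90 ['0.44/0.81', '0.31/0.80', '0.26/0.64', '0.20/0.61']
135 ['0.38/0.40', '0.65/0.67', '0.74/0.93', '0.63/0.60']
[0.6, -0.25]
-180 ['-1.00/-1.00', '0.28/0.28', '0.65/0.65', '0.74/0.75']
-135 ['0.19/0.18', '0.48/0.48', '0.78/0.69', '0.74/0.73']
-90 ['0.79/0.55', '0.94/0.47', '0.87/0.36', '0.77/0.16']
-45 ['0.67/0.53', '0.50/0.29', '0.50/0.43', '0.77/0.57']
0 ['0.45/-1.00', '0.24/-1.00', '0.29/0.32', '0.75/0.74']
45 ['0.18/0.29', '0.31/0.33', '0.48/0.43', '0.73/0.74']
90 ['0.28/0.82', '0.17/0.91', '0.16/0.80', '0.16/0.77']
135 ['0.17/0.19', '0.48/0.49', '0.62/0.78', '0.57/0.77']
real	1m53.568s
user	1m53.950s
sys	0m0.169s
```

Tilting in the tangential (world y-z) plane, with the jaws along +x, has ample joint margin both ways, so I reorient to that.

>>> {"api": "move_arm", "payload": {"series": [[0.5, 0, 0.5, 2.95, 6.9, 0], [0.5, 0, 0.5, 2.95, 6.9, 0], [0.5, 0, 0.5, 2.95, 6.9, 0], [0.5, 0, 0.5, 2.95, 6.9, 0], [0.5, 0, 0.5, 2.95, 6.9, 0], [0, 0, 0, 0, 0, 7.8], [0, 0, 0, 0, 0, 7.8], [0, 0, 0, 0, 0, 7.8]]}}

```text
clock: 4.5
position: [0.4462, -0.1663, 0.251]
ee_rot: [3.09, 0.13, 0.26]
force: [-0.3, 0.2, -0.1]
width: 0.995
```

>>> {"api": "move_arm", "payload": {"series": [[0, 0, 0, 0, 0, 7.8], [0, 0, 0, 0, 0, 7.8], [0, 0, 0, 0, 0, 7.8], [0.7, 0.7, 0, 0, 0, 7.8], [0.7, 0.7, 0, 0, 0, 7.8], [0.7, 0.7, 0, 0, 0, 7.8], [0.7, 0.7, 0, 0, 0, 7.8], [0.7, 0.7, 0, 0, 0, 7.8]]}}

```text
clock: 5.3
position: [0.4807, -0.1312, 0.2508]
ee_rot: [-2.562, -1.703, -0.258]
force: [0.9, -0.7, -0.1]
width: 1.003
```

>>> {"api": "move_arm", "payload": {"series": [[0, 0, 0, 0, 0, 7.8], [0, 0, 0, 0, 0, 7.8], [0, 0, 0, 0, 0, 7.8], [0, 0, 0, 0, 0, 0]]}}

```text
clock: 5.7
position: [0.4807, -0.1317, 0.2504]
ee_rot: [-2.146, -2.16, -0.237]
force: [0.2, -0.2, -0.7]
width: 0.997
```

```bash
python3 -c "
from h import *
from kin import *
state();s=monitor.observe();x,R=fk(s['joints'],P,SG);print((x-s['position']).round(4),(R.inv()*Ro.from_rotvec(s['ee_rot'])).as_rotvec().round(3))"
```

```text
5.7 pos [ 0.4807 -0.1317  0.2504] z [ 0.047  0.171 -0.984] y [0.999 0.003 0.048] q [ 1.14  0.49 -1.18  1.8   0.31  1.11 -0.11] F [ 0.2 -0.2 -0.7] w 91.8
[0.0749 0.0796 0.0175] [ 0.013  0.004 -0.007]
```

>>> {"api": "move_arm", "payload": {"series": [[0.4, 0.5, 0, -7.1, 0.4, 0], [0.4, 0.5, 0, -7.1, 0.4, 0], [0.4, 0.5, 0, -7.1, 0.4, 0], [0.4, 0.5, 0, -7.1, 0.4, 0], [0.4, 0.5, 0, -7.1, 0.4, 0], [0.4, 0.5, 0, -7.1, 0.4, 0], [0.3, 0.8, 0, -7.1, 0.4, 0], [0, 0, 0, 0, 0, 0]]}}

```text
clock: 6.5
position: [0.5066, -0.089, 0.2491]
ee_rot: [1.789, 1.843, -0.667]
force: [0.1, 1.5, -0.6]
width: 1.002
```

```bash
python3 -c "
from h import *
state()"
```

```text
6.5 pos [ 0.5066 -0.089   0.2491] z [ 0.006 -0.645 -0.764] y [ 1.     0.025 -0.013] q [ 0.25  0.5  -0.85  1.87  0.92  1.52 -0.92] F [ 0.1  1.5 -0.6] w 92.2
```

>>> {"api": "move_arm", "payload": {"series": [[0.1, -0.1, -3, 0, 0, 0], [0, -0.2, -3, 0, 0, 0], [0, -0.1, -3, 0, 0, 0], [0, -0.1, -2.5, 0, 0, 0], [0, 0, 0, 0, 0, 0]]}}

```text
clock: 7.0
position: [0.5057, -0.1016, 0.1335]
ee_rot: [1.802, 1.835, -0.673]
force: [-0.8, -0.6, 0.4]
width: 0.999
```

>>> {"api": "move_arm", "payload": {"series": [[0, -1.7, -2, 0, 0, 0], [0, -1.7, -2, 0, 0, 0], [0, -1.7, -2, 0, 0, 0], [0, -1, -1.2, 0, 0, 0], [0, 0, 0, 0, 0, 0]]}}

```text
clock: 7.5
position: [0.507, -0.1635, 0.0639]
ee_rot: [1.801, 1.83, -0.67]
force: [-0.3, -0.5, 0.2]
width: 1.001
```

```bash
python3 -c "
from h import *
state()
for n,c in(('top',(320,244)),('scene',(214,165))):
    d=cam(n);cv2.imwrite('pics/g1%s.png'%n,cv2.resize(d['color'][c[1]-45:c[1]+45,c[0]-50:c[0]+50,::-1],None,fx=4,fy=4,interpolation=cv2.INTER_CUBIC))
cv2.imwrite('pics/g1.png',np.hstack([cv2.imread('pics/g1top.png'),cv2.imread('pics/g1scene.png')]))"
```

```text
7.5 pos [ 0.507  -0.1635  0.0639] z [ 0.001 -0.646 -0.763] y [ 1.     0.012 -0.01 ] q [ 0.28  0.76 -0.71  2.04  1.2   1.3  -1.2 ] F [-0.3 -0.5  0.2] w 92.1
```

View pics/g1.png

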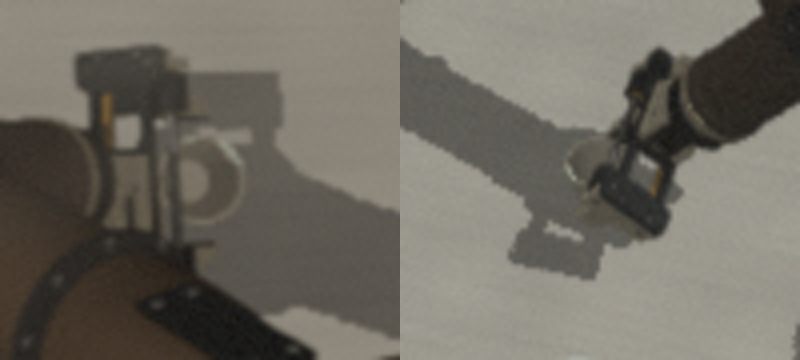

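The jaws straddle the rim symmetrically. In the top crop the fingers are at rows 108 and 255 and the crucible centre at row 178. I lower the last bit and close.

>>> {"api": "move_arm", "payload": {"series": [[0, -0.1, -0.6, 0, 0, 0], [0, 0, -0.6, 0, 0, 0], [0, 0, 0, 0, 0, 0], [0, 0, 0, 0, 0, 0]]}}

```text
clock: 8.0
position: [0.508, -0.1623, 0.0519]
ee_rot: [1.798, 1.833, -0.666]
force: [-0.1, 0.0, 0.3]
width: 0.999
```

>>> {"api": "move_arm", "payload": {"series": [[0, 0, 0, 0, 0, 0], [0, 0, 0, 0, 0, 0], [0, 0, 0, 0, 0, 0], [0, 0, 0, 0, 0, 0], [0, 0, 0, 0, 0, 0], [0, 0, 0, 0, 0, 0], [0, 0, 0, 0, 0, 0], [0, 0, 0, 0, 0, 0]], "grip": 0.3, "force": 20}}

```text
clock: 8.8
position: [0.5079, -0.1628, 0.0522]
ee_rot: [1.798, 1.832, -0.666]
force: [-0.8, 0.6, 3.2]
width: 0.628
```

```bash
python3 -c "
from h import *
state()"
```

```text
8.8 pos [ 0.5079 -0.1628  0.0522] z [ 0.004 -0.646 -0.764] y [ 1.     0.016 -0.008] q [ 0.27  0.78 -0.71  2.04  1.22  1.29 -1.22] F [-0.8  0.6  3.2] w 57.8
```

>>> {"api": "move_arm", "payload": {"series": [[0, 0, 1, 0, 0, 0], [0, 0, 2, 0, 0, 0], [0, 0, 2, 0, 0, 0], [0, 0, 0, 4, 0, 0], [0, 0, 0, 8, 0, 0], [0, 0, 0, 8, 0, 0], [0, 0, 0, 8, 0, 0], [0, 0, 0, 8, 0, 0]]}}

```text
clock: 9.6
position: [0.509, -0.1626, 0.1041]
ee_rot: [2.162, 2.202, -0.067]
force: [-0.3, 1.2, -2.5]
width: 0.627
```

>>> {"api": "move_arm", "payload": {"series": [[0, 0, 0, 8, 0, 0], [0, 0, 0, 8, 0, 0], [0, 0, 0, 8, 0, 0], [0, 0, 0, 8, 0, 0], [0, 0, 0, 8, 0, 0], [0, 0, 0, 4, 0, 0], [0, 0, 0, 0, 0, 0], [0, 0, 0, 0, 0, 0]]}}

```text
clock: 10.4
position: [0.5081, -0.1625, 0.1023]
ee_rot: [-1.809, -1.838, -0.669]
force: [-0.6, -0.3, -0.4]
width: 0.623
```

```bash
cat > look.py <<'E'
import sys
from h import *
def look(name,x,h=45,k=4):
    ims=[]
    for n in('top','scene'):
        d=cam(n);c=proj(d,[x])[0].astype(int);ims.append(cv2.resize(d['color'][max(c[1]-h,0):c[1]+h,max(c[0]-h-5,0):c[0]+h+5,::-1],(400,360),interpolation=cv2.INTER_CUBIC))
    cv2.imwrite(name,np.hstack(ims))
E
python3 -c "
from h import *
from look import *
state();look('pics/l1.png',monitor.observe()['position'])"
```

```text
10.4 pos [ 0.5081 -0.1625  0.1023] z [ 0.005  0.639 -0.769] y [1.    0.01  0.015] q [ 1.25  1.07 -1.21  1.68  0.32  1.13  0.08] F [-0.6 -0.3 -0.4] w 57.4
```

View pics/l1.png

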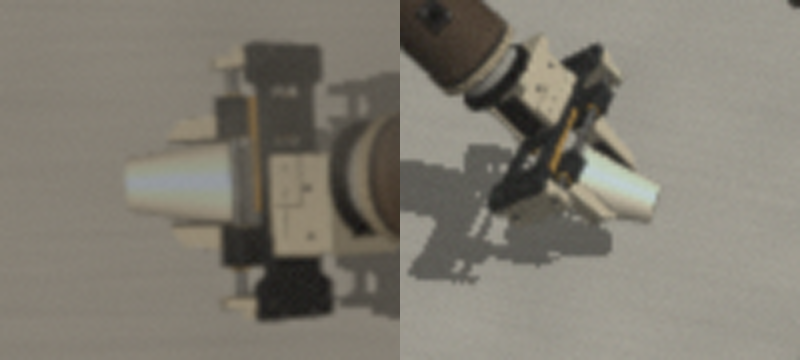

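It is held horizontally, base to the left (+y) and mouth to the right (-y). I lower it to the bench.

>>> {"api": "move_arm", "payload": {"series": [[0, 0, -2, 0, 0, 0], [0, 0, -2, 0, 0, 0], [0, 0, -1.5, 0, 0, 0], [0, 0, -0.5, 0, 0, 0], [0, 0, 0, 0, 0, 0], [0, 0, 0, 0, 0, 0]]}}

```text
clock: 11.1
position: [0.5083, -0.1625, 0.0424]
ee_rot: [-1.808, -1.836, -0.67]
force: [0.5, -0.7, -1.1]
width: 0.631
```

>>> {"api": "move_arm", "payload": {"series": [[0, 0, -0.3, 0, 0, 0], [0, 0, -0.3, 0, 0, 0], [0, 0, 0, 0, 0, 0]]}}

```text
clock: 11.4
position: [0.5082, -0.1628, 0.0362]
ee_rot: [-1.809, -1.836, -0.67]
force: [1.2, -0.3, -0.9]
width: 0.623
```

>>> {"api": "move_arm", "payload": {"series": [[0, 0, -0.2, 0, 0, 0], [0, 0, 0, 0, 0, 0]]}}

```text
clock: 11.6
position: [0.5084, -0.1628, 0.0358]
ee_rot: [-1.808, -1.836, -0.671]
force: [-3.2, -4.6, 12.7]
width: 0.632
```

```bash
python3 -c "
from h import *
state()"
```

```text
11.6 pos [ 0.5084 -0.1628  0.0358] z [ 0.005  0.641 -0.768] y [1.    0.01  0.015] q [ 1.22  1.15 -1.15  1.7   0.39  1.05  0.1 ] F [-3.2 -4.6 12.7] w 58.1
```

>>> {"api": "move_arm", "payload": {"series": [[0, 0, 0.05, 0, 0, 0], [0, 0, 0, 0, 0, 0], [0, 0, 0, 0, 0, 0]], "grip": 0.68}}

```text
clock: 11.9
position: [0.5082, -0.1627, 0.0346]
ee_rot: [-1.808, -1.836, -0.67]
force: [1.4, -1.2, 0.4]
width: 0.677
```

>>> {"api": "move_arm", "payload": {"series": [[0, 0, 0, 0, 0, 0], [0, 0, 0, 0, 0, 0], [0, 0, 0, 0, 0, 0], [0, 0, 0, 0, 0, 0], [0, 0, 0, 0, 0, 0]], "grip": 1}}

```text
clock: 12.4
position: [0.508, -0.1627, 0.0345]
ee_rot: [-1.808, -1.836, -0.67]
force: [0.5, 0.3, -0.3]
width: 0.994
```

>>> {"api": "move_arm", "payload": {"series": [[0, -0.7, 0.8, 0, 0, 0], [0, -1.4, 1.6, 0, 0, 0], [0, -2, 2.4, 0, 0, 0], [0, -2, 2.4, 0, 0, 0], [0, -2, 2.4, 0, 0, 0], [0, 0, 3, 0, 0, 0], [0, 0, 3, 0, 0, 0], [0, 0, 0, 0, 0, 0]]}}

```text
clock: 13.2
position: [0.5098, -0.2439, 0.1957]
ee_rot: [-1.81, -1.841, -0.674]
force: [0.3, 0.8, 0.9]
width: 1.002
```

```bash
python3 -c "
from h import *
from look import *
state();look('pics/l2.png',np.array([.508,-.17,.03]))
for n in('top','scene'):print(n,[(round(o['p'],2),o['rect']) for o in outline_of(n,'crucible')])"
```

```text
13.2 pos [ 0.5098 -0.2439  0.1957] z [ 0.009  0.639 -0.769] y [1.   0.01 0.02] q [ 1.29  0.99 -1.21  1.47  0.23  1.38  0.18] F [0.3 0.8 0.9] w 92.2
top [(0.95, [300.4, 231.8, 26.6, 21.9])]
scene [(0.59, [205.1, 159.4, 26.0, 16.7])]
```

View pics/l2.png

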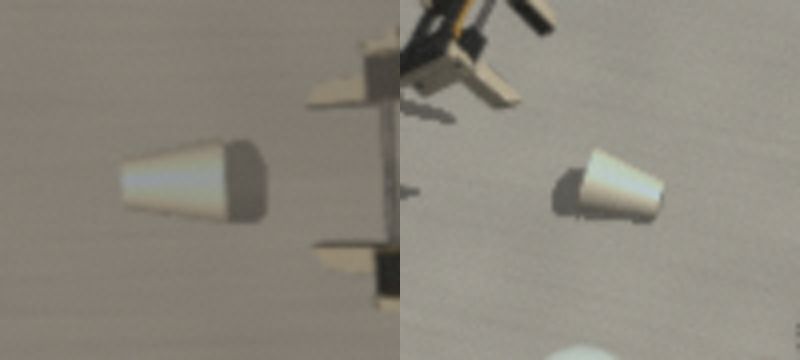

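```bash
cat > fitlie.py <<'E'
from h import *
def lie(q,tilt=np.radians(10)): # x,y of base centre, yaw of mouth
    ax=[np.cos(tilt)*np.cos(q[2]),np.cos(tilt)*np.sin(q[2]),np.sin(tilt)];return cone(np.array([q[0],q[1],.019*np.cos(tilt)]),ax)
def mom(m):
    M=cv2.moments(m);return np.array([M["m10"]/M["m00"],M["m01"]/M["m00"],.5*np.arctan2(2*M["mu11"],M["mu20"]-M["mu02"])])
ms=[]
for n in("top","scene"):
    d=cam(n);o=[o for o in outline_of(n,"crucible") if np.hypot(*(cen(o["mask"].astype(np.uint8))-proj(d,[[.508,-.17,.03]])[0]))<20]
    if o: ms.append((d,mom(o[0]["mask"].astype(np.uint8))))
def f(q,ms):
    r=[]
    for d,m in ms:
        e=mom(cv2.convexHull(proj(d,lie(q)).astype(np.float32)))-m;e[2]=10*np.sin(e[2]);r.append(e)
    return np.concatenate(r)
for s in [ms]+[[m] for m in ms]:
    r=least_squares(f,[.508,-.12,-1.57],args=(s,));print(r.x.round(4),r.fun.round(2))
E
python3 fitlie.py
```

```text
[ 0.509  -0.1105 -1.5577] [ 0.21  0.18 -0.42  0.38  0.3  -0.32]
[ 0.5076 -0.1089 -1.4864] [-0.39 -0.33 -1.12]
[ 0.5138 -0.1099 -1.5495] [ 0.17  1.29 -0.39]
```

>>> {"api": "move_arm", "payload": {"series": [[0, 1.6, 0, -7.9, 0, 0], [0, 1.6, 0, -7.9, 0, 0], [0, 1.6, 0, -7.9, 0, 0], [0, 1.6, 0, -7.9, 0, 0], [0, 1.6, 0, -7.9, 0, 0], [0, 1.6, 0, -7.9, 0, 0], [0, 1.6, 0, -7.9, 0, 0], [0, 1.6, 0, -7.9, 0, 0]]}}

```text
clock: 14.4
position: [0.5084, -0.1153, 0.1917]
ee_rot: [1.976, 2.011, -0.411]
force: [0.3, 0.0, -1.1]
width: 0.999
```

>>> {"api": "move_arm", "payload": {"series": [[0, 1.6, 0, -7.9, 0, 0], [0, 1.6, 0, -7.9, 0, 0], [0, 1.6, 0, -7.9, 0, 0], [0, 1.3, 0, -7.9, 0, 0], [0, 0, 0, 0, 0, 0]]}}

```text
clock: 14.9
position: [0.5077, -0.049, 0.1873]
ee_rot: [1.618, 1.672, -0.859]
force: [0.3, -0.8, 0.2]
width: 0.998
```

```bash
python3 -c "
from h import *
state()"
```

```text
14.9 pos [ 0.5077 -0.049   0.1873] z [ 0.01  -0.818 -0.575] y [ 1.     0.024 -0.017] q [-0.05  0.7  -0.71  1.9   1.02  1.68 -1.22] F [ 0.3 -0.8  0.2] w 91.8
```

>>> {"api": "move_arm", "payload": {"series": [[0.1, -0.2, -3.2, 0, 0, 0], [0, -0.2, -3.2, 0, 0, 0], [0, -0.2, -3.1, 0, 0, 0], [0, 0, 0, 0, 0, 0]]}}

```text
clock: 15.3
position: [0.5074, -0.0625, 0.0925]
ee_rot: [1.631, 1.665, -0.864]
force: [0.1, 0.1, 0.5]
width: 1.003
```

```bash
python3 -c "
from h import *
state()"
```

```text
15.3 pos [ 0.5074 -0.0625  0.0925] z [-0.    -0.817 -0.576] y [ 1.     0.012 -0.017] q [-0.06  0.85 -0.65  1.94  1.1   1.59 -1.36] F [0.1 0.1 0.5] w 92.3
```

Target is (0.509, -0.145, 0.029), so the remaining shift is (0.15, -8.25, -6.35) cm.

>>> {"api": "move_arm", "payload": {"series": [[0.1, -2.2, -1.7, 0, 0, 0], [0, -2.2, -1.7, 0, 0, 0], [0, -2.0, -1.5, 0, 0, 0], [0, -1.0, -0.8, 0, 0, 0], [0, -0.6, -0.4, 0, 0, 0], [0, 0, 0, 0, 0, 0], [0, 0, 0, 0, 0, 0]]}}

```text
clock: 16.0
position: [0.5105, -0.1401, 0.0351]
ee_rot: [1.631, 1.663, -0.856]
force: [0.3, -0.3, 0.5]
width: 1.003
```

```bash
python3 -c "
from h import *
from look import *
state();look('pics/l3.png',np.array([.508,-.15,.03]))"
```

```text
16.0 pos [ 0.5105 -0.1401  0.0351] z [ 0.005 -0.817 -0.577] y [ 1.     0.014 -0.011] q [ 0.04  0.92 -0.59  2.    1.25  1.48 -1.41] F [ 0.3 -0.3  0.5] w 92.3
```

View pics/l3.png

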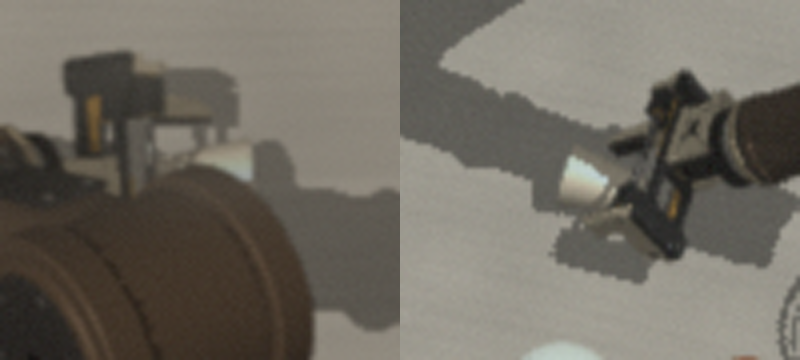

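The jaws straddle the lying crucible. I finish the approach and grip.

>>> {"api": "move_arm", "payload": {"series": [[-0.1, -0.4, -0.5, 0, 0, 0], [0, 0, 0, 0, 0, 0], [0, 0, 0, 0, 0, 0]]}}

```text
clock: 16.4
position: [0.5088, -0.1451, 0.0294]
ee_rot: [1.63, 1.663, -0.858]
force: [0.3, 0.2, 0.1]
width: 0.999
```

>>> {"api": "move_arm", "payload": {"series": [[0, 0, 0, 0, 0, 0], [0, 0, 0, 0, 0, 0], [0, 0, 0, 0, 0, 0], [0, 0, 0, 0, 0, 0], [0, 0, 0, 0, 0, 0], [0, 0, 0, 0, 0, 0], [0, 0, 0, 0, 0, 0], [0, 0, 0, 0, 0, 0]], "grip": 0.3, "force": 20}}

```text
clock: 17.2
position: [0.5091, -0.1451, 0.0296]
ee_rot: [1.631, 1.662, -0.858]
force: [1.1, -1.2, 0.4]
width: 0.598
```

```bash
python3 -c "
from h import *
state()"
```

```text
17.2 pos [ 0.5091 -0.1451  0.0296] z [ 0.004 -0.817 -0.576] y [ 1.     0.013 -0.011] q [ 0.04  0.93 -0.58  2.01  1.26  1.48 -1.42] F [ 1.1 -1.2  0.4] w 55.0
```

>>> {"api": "move_arm", "payload": {"series": [[0, 0, 1, 0, 0, 0], [0, 0, 2.5, 0, 0, 0], [0, 0, 3, 0, 0, 0], [0, 0, 2.5, 0, 0, 0], [0, 0, 0, 4, 0, 0], [0, 0, 0, 8, 0, 0], [0, 0, 0, 8, 0, 0], [0, 0, 0, 8, 0, 0]]}}

```text
clock: 18.0
position: [0.5094, -0.144, 0.1208]
ee_rot: [1.943, 1.982, -0.46]
force: [-0.8, -0.8, -2.3]
width: 0.6
```

>>> {"api": "move_arm", "payload": {"series": [[0, 0, 0, 8, 0, 0], [0, 0, 0, 8, 0, 0], [0, 0, 0, 8, 0, 0], [0, 0, 0, 8, 0, 0], [0, 0, 0, 8, 0, 0], [0, 0, 0, 8, 0, 0], [0, 0, 0, 8, 0, 0], [0, 0, 0, 8, 0, 0]]}}

```text
clock: 18.8
position: [0.5089, -0.1462, 0.1205]
ee_rot: [-1.835, -1.864, -0.638]
force: [0.4, -0.5, -1.2]
width: 0.603
```

>>> {"api": "move_arm", "payload": {"series": [[0, 0, 0, 8, 0, 0], [0, 0, 0, 0, 0, 0], [0, 0, 0, 0, 0, 0]]}}

```text
clock: 19.1
position: [0.5087, -0.1449, 0.1193]
ee_rot: [-1.749, -1.775, -0.741]
force: [0.5, 0.0, -1.5]
width: 0.606
```

```bash
python3 -c "
from h import *
from look import *
state();look('pics/l4.png',monitor.observe()['position'])"
```

```text
19.1 pos [ 0.5087 -0.1449  0.1193] z [ 0.004  0.708 -0.706] y [1.    0.009 0.015] q [ 1.25  1.08 -1.21  1.67  0.23  1.15  0.12] F [ 0.5  0.  -1.5] w 55.8
```

View pics/l4.png

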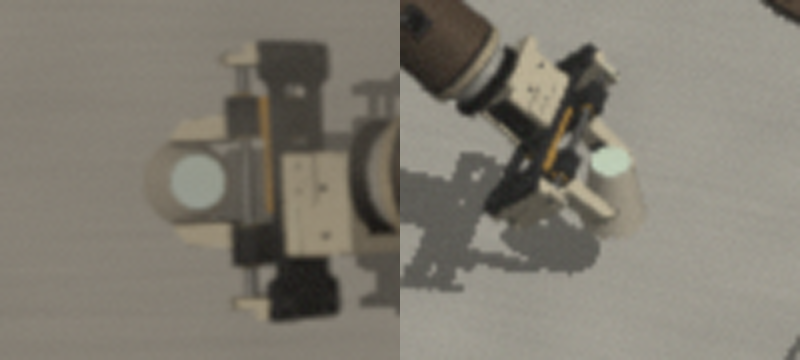

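It now hangs mouth-down, with the closed end facing up (bright disc at crop px (197,181)). I lower it to the bench.

>>> {"api": "move_arm", "payload": {"series": [[0, 0, -2, 0, 0, 0], [0, 0, -2, 0, 0, 0], [0, 0, -1.5, 0, 0, 0], [0, 0, -1, 0, 0, 0], [0, 0, 0, 0, 0, 0], [0, 0, 0, 0, 0, 0]]}}

```text
clock: 19.8
position: [0.5091, -0.1448, 0.0546]
ee_rot: [-1.747, -1.774, -0.743]
force: [-0.1, -0.5, -1.0]
width: 0.6
```

>>> {"api": "move_arm", "payload": {"series": [[0, 0, -0.3, 0, 0, 0], [0, 0, -0.3, 0, 0, 0], [0, 0, 0, 0, 0, 0]]}}

```text
clock: 20.1
position: [0.5089, -0.1452, 0.0483]
ee_rot: [-1.748, -1.775, -0.743]
force: [0.9, 0.1, -2.8]
width: 0.6
```

>>> {"api": "move_arm", "payload": {"series": [[0, 0, -0.2, 0, 0, 0], [0, 0, 0, 0, 0, 0], [0, 0, 0, 0, 0, 0]]}}

```text
clock: 20.4
position: [0.509, -0.145, 0.0465]
ee_rot: [-1.747, -1.775, -0.743]
force: [-0.2, 0.5, -1.8]
width: 0.6
```

>>> {"api": "move_arm", "payload": {"series": [[0, 0, -0.2, 0, 0, 0], [0, 0, 0, 0, 0, 0]]}}

```text
clock: 20.6
position: [0.5092, -0.1451, 0.0449]
ee_rot: [-1.748, -1.775, -0.743]
force: [0.4, -2.6, 2.2]
width: 0.602
```

>>> {"api": "move_arm", "payload": {"series": [[0, 0, -0.1, 0, 0, 0], [0, 0, 0, 0, 0, 0]]}}

```text
clock: 20.8
position: [0.5093, -0.1451, 0.0446]
ee_rot: [-1.747, -1.774, -0.744]
force: [-1.8, -3.8, 8.4]
width: 0.6
```

>>> {"api": "move_arm", "payload": {"series": [[0, 0, 0, 0, 0, 0], [0, 0, 0, 0, 0, 0], [0, 0, 0, 0, 0, 0]], "grip": 0.65}}

```text
clock: 21.1
position: [0.5088, -0.145, 0.0433]
ee_rot: [-1.747, -1.775, -0.742]
force: [0.3, -0.1, 0.7]
width: 0.652
```

>>> {"api": "move_arm", "payload": {"series": [[0, 0, 0, 0, 0, 0], [0, 0, 0, 0, 0, 0], [0, 0, 0, 0, 0, 0], [0, 0, 0, 0, 0, 0], [0, 0, 0, 0, 0, 0]], "grip": 1}}

```text
clock: 21.6
position: [0.5089, -0.1451, 0.0435]
ee_rot: [-1.748, -1.775, -0.743]
force: [0.2, 0.7, 0.3]
width: 0.991
```

>>> {"api": "move_arm", "payload": {"series": [[0, -0.7, 0.7, 0, 0, 0], [0, -1.5, 1.5, 0, 0, 0], [0, -2, 2, 0, 0, 0], [0, -2, 2, 0, 0, 0], [0, -2, 2, 0, 0, 0], [0, 0, 3, -4, 0, 0], [0, 0, 3, -8, 0, 0], [0, 0, 0, -8, 0, 0]]}}

```text
clock: 22.4
position: [0.5113, -0.2279, 0.1902]
ee_rot: [-1.972, -2.002, -0.453]
force: [1.0, 0.8, -0.1]
width: 0.999
```

```bash
cat > fitup.py <<'E'
from h import *
ms=[]
for n in("top","scene"):
    d=cam(n);oo=outline_of(n,"crucible")+outline_of(n,"loaded1")
    o=[o for o in oo if np.hypot(*(cen(o["mask"].astype(np.uint8))-proj(d,[[.509,-.15,.039]])[0]))<15]
    print(n,len(o))
    if o:
        m=o[0]["mask"].astype(np.uint8);ms.append((d,cen(m)))
for s in [ms]+[[m] for m in ms]:
    r=least_squares(lambda q:np.concatenate([hullcen(d,cone([*q,.078],[0,0,-1]))-m for d,m in s]),[.509,-.15]);print(r.x.round(4),r.fun.round(2))
d=cam("top");g=d["color"].astype(int).min(2);s=proj(d,[[*r.x,.078]])[0];yy,xx=np.mgrid[:384,:512]
m=np.hypot(xx-s[0],yy-s[1])<9;w=m&(g>np.percentile(g[m],95)*.86);ys,xs=np.nonzero(w);print(len(xs),"disc",unproj(d,[(xs.mean(),ys.mean())],.078).round(4))
state()
E
python3 fitup.py
```

```text
top 1
scene 1
[ 0.5094 -0.1367] [0.27 0.2  0.49 0.44]
[ 0.51   -0.1359] [ 0. -0.]
[ 0.5077 -0.1393] [-0. -0.]
123 disc [[ 0.51   -0.1353  0.078 ]]
22.75 pos [ 0.5083 -0.2284  0.1841] z [ 0.003  0.428 -0.904] y [1.    0.011 0.009] q [ 1.23  0.83 -1.16  1.6   0.33  1.24  0.08] F [-1.4 -1.2  0.7] w 92.0
```

>>> {"api": "move_arm", "payload": {"series": [[0, 2, 0.6, -8, 0, 0], [0, 2, 0.6, -8, 0, 0], [0.1, 2, 0.4, -8, 0, 0], [0, 2, 0, -1.3, 0, 0], [0, 1.1, 0, 0, 0, 8], [0, 0, 0, 0, 0, 8], [0, 0, 0, 0, 0, 0], [0, 0, 0, 0, 0, 0]]}}

```text
clock: 23.55
position: [0.5097, -0.1369, 0.2004]
ee_rot: [1.876, 2.518, 0.004]
force: [0.7, 0.3, -0.5]
width: 0.998
```

```bash
python3 -c "
from h import *
state()"
```

```text
23.55 pos [ 0.5097 -0.1369  0.2004] z [ 0.003  0.001 -1.   ] y [0.958 0.286 0.003] q [ 0.95  0.57 -1.13  1.81  0.57  1.13 -0.09] F [ 0.7  0.3 -0.5] w 91.8
```

>>> {"api": "move_arm", "payload": {"series": [[0, 0, -3, 0, 0, 0], [0, 0, -3, 0, 0, 0], [0, 0, -3, 0, 0, 0], [0, 0, -2.5, 0, 0, 0], [0, 0, -1.5, 0, 0, 0], [0, 0, -0.8, 0, 0, 0], [0, 0, 0, 0, 0, 0], [0, 0, 0, 0, 0, 0]]}}

```text
clock: 24.35
position: [0.5106, -0.136, 0.0643]
ee_rot: [1.867, 2.52, 0.004]
force: [0.1, 1.3, 1.0]
width: 1.004
```

```bash
python3 -c "
from h import *
state()"
```

```text
24.35 pos [ 0.5106 -0.136   0.0643] z [ 0.006 -0.001 -1.   ] y [0.957 0.291 0.005] q [ 0.83  0.72 -0.98  1.95  0.78  0.9  -0.26] F [0.1 1.3 1. ] w 92.4
```

>>> {"api": "move_arm", "payload": {"series": [[-0.1, 0, -0.2, 0, 0, 0], [0, 0, 0, 0, 0, 0], [0, 0, 0, 0, 0, 0], [0, 0, 0, 0, 0, 0], [0, 0, 0, 0, 0, 0], [0, 0, 0, 0, 0, 0], [0, 0, 0, 0, 0, 0], [0, 0, 0, 0, 0, 0]], "grip": 0.2, "force": 25}}

```text
clock: 25.15
position: [0.509, -0.1361, 0.0615]
ee_rot: [1.867, 2.522, 0.003]
force: [0.3, 0.1, -1.1]
width: 0.525
```

>>> {"api": "move_arm", "payload": {"series": [[0, 0, 0, 0, 0, 0], [0, 0, 0, 0, 0, 0], [0, 0, 0.3, 0, 0, 0], [0, 0, 0.3, 0, 0, 0], [0, 0, 0.4, 0, 0, 0], [0, 0, 0, 0, 0, 0]]}}

```text
clock: 25.75
position: [0.5093, -0.136, 0.0721]
ee_rot: [1.866, 2.521, 0.004]
force: [-0.2, 0.0, -2.2]
width: 0.525
```

```bash
python3 -c "
from h import *
state()"
```

```text
25.75 pos [ 0.5093 -0.136   0.0721] z [ 0.005 -0.001 -1.   ] y [0.956 0.292 0.005] q [ 0.84  0.71 -0.99  1.94  0.77  0.91 -0.25] F [-0.2  0.  -2.2] w 48.3
```

>>> {"api": "move_arm", "payload": {"series": [[0, 0, 2, 0, 0, 0], [0, 0, 3, 0, 0, 0], [0, 0, 3, 0, 0, 0], [0, 0, 3, 0, 0, 0], [0, 0, 1, 0, 0, 0], [0.5, 1.2, 0, 0, 0, 0], [1, 2.5, 0, 0, 0, 0], [1.2, 3, 0, 0, 0, 0]]}}

```text
clock: 26.55
position: [0.5355, -0.069, 0.1897]
ee_rot: [1.871, 2.521, 0.001]
force: [0.7, -0.2, -1.3]
width: 0.521
```

>>> {"api": "move_arm", "payload": {"series": [[1.3, 3.2, 0, 0, 0, 0], [1.3, 3.2, 0, 0, 0, 0], [1.3, 3.2, 0, 0, 0, 0], [1.3, 3.2, 0, 0, 0, 0], [1.3, 3.2, 0, 0, 0, 0], [1.2, 2.5, 0, 0, 0, 0], [0.6, 1.6, 0, 0, 0, 0], [0, 0, 0, 0, 0, 0]]}}

```text
clock: 27.35
position: [0.6181, 0.1363, 0.1896]
ee_rot: [1.862, 2.528, 0.003]
force: [-0.2, -0.5, -2.2]
width: 0.524
```

```bash
python3 -c "
from h import *
from look import *
state();look('pics/l5.png',np.array([.619,.14,.12]))"
```

```text
27.35 pos [0.6181 0.1363 0.1896] z [ 0.003  0.001 -1.   ] y [0.955 0.297 0.003] q [ 0.31  0.71 -1.02  1.57  0.63  1.22 -0.52] F [-0.2 -0.5 -2.2] w 48.2
```

View pics/l5.png

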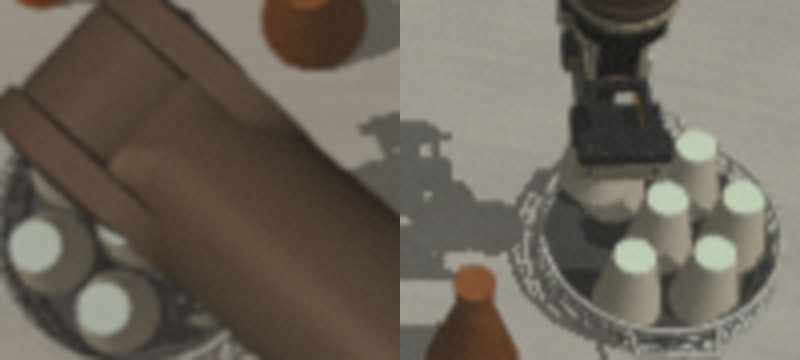

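The crucible hangs mouth-down just above the gap. I correct xy and go down in stages.

>>> {"api": "move_arm", "payload": {"series": [[0.1, -0.4, 0, 0, 0, 0], [0, 0, -2, 0, 0, 0], [0, 0, -2, 0, 0, 0], [0, 0, -2, 0, 0, 0], [0, 0, 0, 0, 0, 0], [0, 0, 0, 0, 0, 0]]}}

```text
clock: 28.05
position: [0.6199, 0.1269, 0.1316]
ee_rot: [1.868, 2.521, 0.002]
force: [0.4, 0.9, -1.3]
width: 0.518
```

```bash
python3 -c "
from h import *
state()"
```

```text
28.05 pos [0.6199 0.1269 0.1316] z [ 0.004 -0.001 -1.   ] y [0.957 0.291 0.003] q [ 0.31  0.76 -0.98  1.63  0.69  1.13 -0.55] F [ 0.4  0.9 -1.3] w 47.6
```

>>> {"api": "move_arm", "payload": {"series": [[0, 0.5, 0, 0, 0, 0], [0, 0, -1.5, 0, 0, 0], [0, 0, -1, 0, 0, 0], [0, 0, -0.5, 0, 0, 0], [0, 0, 0, 0, 0, 0], [0, 0, 0, 0, 0, 0]]}}

```text
clock: 28.65
position: [0.6199, 0.133, 0.1014]
ee_rot: [1.867, 2.522, 0.003]
force: [-0.7, 0.3, -1.8]
width: 0.522
```

```bash
python3 -c "
from h import *
state()"
```

```text
28.65 pos [0.6199 0.133  0.1014] z [ 0.004 -0.001 -1.   ] y [0.956 0.292 0.004] q [ 0.28  0.79 -0.95  1.65  0.72  1.08 -0.59] F [-0.7  0.3 -1.8] w 48.0
```

>>> {"api": "move_arm", "payload": {"series": [[0, -0.1, -0.8, 0, 0, 0], [0, 0, -0.8, 0, 0, 0], [0, 0, -0.7, 0, 0, 0], [0, 0, 0, 0, 0, 0]]}}

```text
clock: 29.05
position: [0.6193, 0.1315, 0.077]
ee_rot: [1.867, 2.523, 0.0]
force: [-0.4, -0.1, -0.1]
width: 0.523
```

>>> {"api": "move_arm", "payload": {"series": [[0, 0, -0.2, 0, 0, 0], [0, 0, -0.2, 0, 0, 0], [0, 0, 0, 0, 0, 0]]}}

```text
clock: 29.35
position: [0.6199, 0.132, 0.0744]
ee_rot: [1.866, 2.522, 0.003]
force: [-0.9, -0.3, -1.5]
width: 0.523
```

>>> {"api": "move_arm", "payload": {"series": [[0, 0, -0.1, 0, 0, 0], [0, 0, 0, 0, 0, 0]]}}

```text
clock: 29.55
position: [0.62, 0.132, 0.0735]
ee_rot: [1.867, 2.522, 0.003]
force: [-0.7, -0.5, -1.3]
width: 0.525
```

```bash
python3 -c "
from h import *
from look import *
state();look('pics/l6.png',np.array([.619,.15,.06]))"
```

```text
29.55 pos [0.62   0.132  0.0735] z [ 0.005 -0.001 -1.   ] y [0.956 0.292 0.004] q [ 0.27  0.82 -0.93  1.67  0.75  1.04 -0.61] F [-0.7 -0.5 -1.3] w 48.3
```

View pics/l6.png

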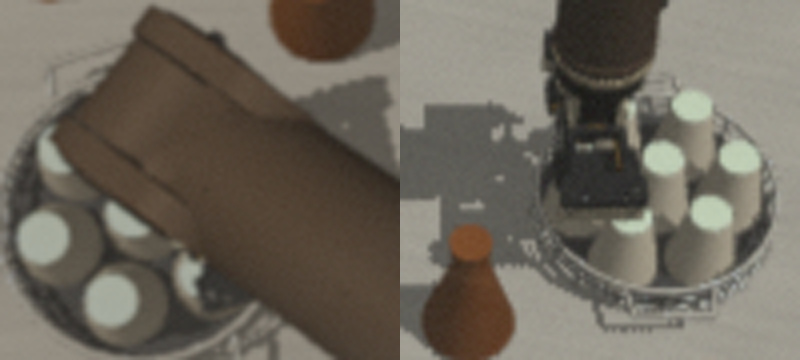

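The other six still stand upright, with about 2 mm left to the floor.

>>> {"api": "move_arm", "payload": {"series": [[0, 0, -0.1, 0, 0, 0], [0, 0, 0, 0, 0, 0]]}}

```text
clock: 29.85
position: [0.6199, 0.1319, 0.0724]
ee_rot: [1.867, 2.522, 0.003]
force: [-0.3, 0.1, -3.0]
width: 0.522
```

>>> {"api": "move_arm", "payload": {"series": [[0, 0, -0.1, 0, 0, 0], [0, 0, 0, 0, 0, 0]]}}

```text
clock: 30.05
position: [0.62, 0.1321, 0.0716]
ee_rot: [1.867, 2.522, 0.004]
force: [0.0, 1.0, -1.1]
width: 0.522
```

>>> {"api": "move_arm", "payload": {"series": [[0, 0, -0.1, 0, 0, 0], [0, 0, 0, 0, 0, 0]]}}

```text
clock: 30.25
position: [0.62, 0.132, 0.0715]
ee_rot: [1.866, 2.521, 0.003]
force: [-2.8, -0.8, 8.0]
width: 0.525
```

>>> {"api": "move_arm", "payload": {"series": [[0, 0, -0.05, 0, 0, 0], [0, 0, 0, 0, 0, 0]]}}

```text
clock: 30.45
position: [0.62, 0.1321, 0.0714]
ee_rot: [1.866, 2.521, 0.003]
force: [-4.7, -3.1, 12.5]
width: 0.526
```

Floor contact came at the predicted height. I open only a little, because of the neighbours, and rise straight up.

>>> {"api": "move_arm", "payload": {"series": [[0, 0, 0.1, 0, 0, 0], [0, 0, 0, 0, 0, 0], [0, 0, 0, 0, 0, 0], [0, 0, 0, 0, 0, 0]], "grip": 0.6}}

```text
clock: 30.85
position: [0.6199, 0.1319, 0.0708]
ee_rot: [1.867, 2.522, 0.003]
force: [0.2, -0.2, 0.2]
width: 0.6
```

>>> {"api": "move_arm", "payload": {"series": [[0, 0, 0.3, 0, 0, 0], [0, 0, 0.7, 0, 0, 0], [0, 0, 1.5, 0, 0, 0], [0, 0, 2.5, 0, 0, 0], [0, 0, 3, 0, 0, 0], [0, 0, 3, 0, 0, 0], [0, 0, 3, 0, 0, 0]]}}

```text
clock: 31.55
position: [0.6198, 0.1323, 0.2137]
ee_rot: [1.866, 2.522, 0.005]
force: [-0.3, -0.4, 0.2]
width: 0.6
```

>>> {"api": "move_arm", "payload": {"series": [[-2, -3.5, 2, 0, 0, 0], [-2, -3.5, 0, 0, 0, 0], [-2, -3.5, 0, 0, 0, 0], [-2, -3.5, 0, 0, 0, 0], [-2, -3.5, 0, 0, 0, 0], [-2, -3.5, 0, 0, 0, 0], [-2, -3.5, 0, 0, 0, 0], [0, 0, 0, 0, 0, 0]]}}

```text
clock: 32.35
position: [0.4775, -0.1188, 0.2312]
ee_rot: [1.876, 2.514, -0.003]
force: [-0.1, -0.2, -0.6]
width: 0.602
```

```bash
python3 - <<'E'
from h import *
from look import *
state();look('pics/l7.png',np.array([.6,.19,.05]))
d=cam("top");g=d["color"].astype(int).min(2);yy,xx=np.mgrid[:384,:512]
for p in [[.6193,.132],[.667,.1838],[.646,.2498],[.5794,.2683],[.5328,.2178],[.5515,.1488],[.5982,.2021]]:
    s=proj(d,[[*p,.088]])[0];m=np.hypot(xx-s[0],yy-s[1])<8;w=m&(g>np.percentile(g[m],95)*.86);ys,xs=np.nonzero(w);q=unproj(d,[(xs.mean(),ys.mean())],.088)[0];print(len(xs),q.round(4),((q[:2]-p)*1e3).round(1))
E
```

```text
32.35 pos [ 0.4775 -0.1188  0.2312] z [ 0.002 -0.004 -1.   ] y [0.959 0.285 0.001] q [ 1.    0.48 -1.18  1.85  0.49  1.14 -0.06] F [-0.1 -0.2 -0.6] w 55.4
120 [0.6212 0.1329 0.088 ] [1.9 0.9]
114 [0.6673 0.1845 0.088 ] [0.3 0.7]
117 [0.6466 0.2528 0.088 ] [0.6 3. ]
113 [0.5793 0.2682 0.088 ] [-0.1 -0.1]
120 [0.5325 0.2179 0.088 ] [-0.3  0.1]
118 [0.5514 0.1486 0.088 ] [-0.1 -0.2]
116 [0.598 0.202 0.088] [-0.2 -0.1]
```

View pics/l7.png

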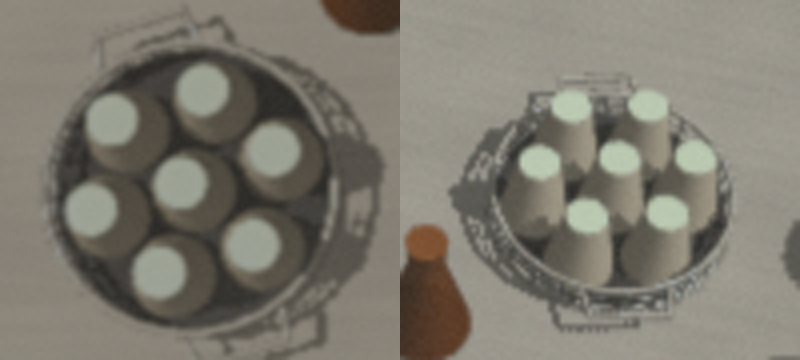

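All seven sit mouth-down and flat. The new one, at crop px (272,150), is about 2.5 mm from the free place, and the robot is clear. I hand it in.

```bash
python3 -c "
from cell import workorder
print(workorder.sign_off())"
```

```text
the job is handed in; nothing more can be done
None
```

The crucible now stands mouth-down in the free place with the other six, and the job is handed in at about 32 s of the 72 s allowed. I laid it on its side, regripped it and stood it mouth-down on the bench. I then picked it up from above and set it in the gap.

**Placement:** it met the basket floor at the height I had worked out beforehand. The last top view put it about 2.5 mm from the nominal free place (limit 14 mm).

**Other crucibles:** in the last pictures all six stand upright. Five measured within 1 mm of where they started. loaded2 read 3 mm off, most likely because its first reading saw only part of the disc, and it is still about 71 mm from the basket centre (limit 80 mm).

**Bystanders:** I did not measure the flask, dishes, measuring cylinder and mortar again at the end. The arm's planned path stayed clear of them, and no unexpected contact force showed.

**What went wrong:** my first approach, tilted away from the robot, ran into joint limits. I switched to tilting sideways before touching anything. The arm model I fitted to plan that was up to 8 cm off in position, so I used it only to choose the direction.

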